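Feed a rack of spun blood tubes into the rack loader

TASK

Feed the rack with the three magenta-capped tubes into the loader: with your fingertips behind it, push it straight along the lane it stands in until its front is fully home at the end stop and has tipped that lane's orange flag, with neither the rack nor you touching a guide rail; then press the green start key all the way down, let it come up and move clear. The blood has just been spun, so go gently: do not grip, lift, tip or ram the rack, and leave the tubes standing in it. Do not press the key before the rack is home, and leave the empty rack in the other lane, the white bottle and the orange-capped pot where they are.

Things in the scene. Friction and masses are not known exactly. Their poses are not given: they have to be found in the camera images.
- loader: White rack loader, fixed. Origin on the bench top; y runs along the two lanes to the stops, x across. Base x +-80, y -205 to 185 mm, upper face (racks slide on it) z = 12 mm. Lane centres x = -35 (near) and +35 mm (far); lanes 38 mm wide between rails, no rails for y < -84 mm. Rubber stop face at y = 128 mm, on an end housing y 128 to 185 mm, top z = 72 mm.
- tube_rack: Off-white rack 26 x 108 x 55 mm (x, y, z), 50 to 90 g, holds the three magenta-capped tubes. Stands loose in either lane, its front already between the rails, a few mm and degrees off straight. Origin: centre of the underside. Flat end walls at y = -54 mm (rear, to be pushed) and +54 mm (front). Front at the stop: its centre is at loader y = 74 mm. Stays where it is left.
- empty_rack: The same kind of rack (26 x 108 x 55 mm) with no tubes, standing loose in the other lane; stays where it is. Origin at the centre of its underside.
- flag_near (a joint): Orange flag at the end of the near lane (x = -35 mm): a light lever pivoted in the end housing; rad, 0 at rest, grows as a rack front pushes its foot in. The foot stands 11 mm ahead of the stop face, 22 mm above the base. About 0.3 with a rack at the stop, 0.15 with its front nearly 6 mm from it. Its very weak spring does not push a rack back.
- flag_far (a joint): The same flag for the far lane (x = +35 mm).
- start_key (a joint): Green round start key, 22 mm across, on top of the end housing at loader x = 0, y = +164 mm; spring-loaded, value in m: 0 up, 0.005 fully down, at about 4 N.
- start_key_top (a point): Centre of the top face of the green start key (pressed straight down).
- rail_near_outer: Steel guide rail of the near lane, outer side: 4 mm thick, 16 mm high above the base (top at z = 28 mm), centred on loader x = -56 mm, running from loader y = -84 to +121 mm. Origin on the base at loader y = 0. Must not be touched. A centred rack has 6 mm free on each side.
- rail_near_inner: Steel guide rail of the near lane, inner side: 4 mm thick, 16 mm high above the base (top at z = 28 mm), centred on loader x = -14 mm, running from loader y = -84 to +121 mm. Origin on the base at loader y = 0. Must not be touched. A centred rack has 6 mm free on each side.
- rail_far_outer: Steel guide rail of the far lane, outer side: 4 mm thick, 16 mm high above the base (top at z = 28 mm), centred on loader x = 56 mm, running from loader y = -84 to +121 mm. Origin on the base at loader y = 0. Must not be touched. A centred rack has 6 mm free on each side.
- rail_far_inner: Steel guide rail of the far lane, inner side: 4 mm thick, 16 mm high above the base (top at z = 28 mm), centred on loader x = 14 mm, running from loader y = -84 to +121 mm. Origin on the base at loader y = 0. Must not be touched. A centred rack has 6 mm free on each side.
- tube_1: Blood tube with magenta cap, 100 mm long, 13 mm body, 17 mm cap, loose in the rack's place at rack y = 0 mm, its foot 4 mm above the rack's underside; its cap's top is 104 mm above the rack's underside. Origin at its foot, z up. It may lean up to 0.15 rad in its place.
- tube_2: Blood tube with magenta cap, 100 mm long, 13 mm body, 17 mm cap, loose in the rack's place at rack y = 21 mm, its foot 4 mm above the rack's underside; its cap's top is 104 mm above the rack's underside. Origin at its foot, z up. It may lean up to 0.15 rad in its place.
- tube_3: Blood tube with magenta cap, 100 mm long, 13 mm body, 17 mm cap, loose in the rack's place at rack y = 42 mm, its foot 4 mm above the rack's underside; its cap's top is 104 mm above the rack's underside. Origin at its foot, z up. It may lean up to 0.15 rad in its place.
- wash_bottle: Small white reagent bottle, 42 mm across, 92 mm high, standing loose beyond the loader; stays. Origin at the centre of its underside.
- sample_pot: Sample pot with orange cap, 31 mm across, 74 mm high, standing loose beyond the loader; stays. Origin at the centre of its underside.

How it is judged:
By the outcome, as a careful person would: the job done as asked, in the order asked, and still so for the second after the job is handed in, with the robot touching nothing.
It also fails if it takes over 48 s, if anything falls off the work surface, if the arm or the gripper's body presses on something with over 40 N, if the wrist force passes 120 N, or if a joint passes its speed limit or range.

ROBOT

A 6-joint arm with a two-finger parallel gripper is mounted at the origin on a cart in front of the work surface, level with it; the furniture and walls round the work are solid. World frame = base frame: x ahead of the robot, y to its left, z up, the work surface at z = 0. Lengths are in m, angles in rad, forces in N, time in s.
With the tool pointing down it reaches from about 0.3 to 0.775 m from the base axis. Payload 14.6 kg.
Tool frame: the origin (TCP) lies between the finger pads; the fingertips stand 19 mm ahead of it and the grasp point (between the pads) is the TCP (tip_extent is the distance from the TCP to the fingertips, in m); y points along the fingers, x is the direction in which the jaws open and shut, and the axes are right-handed (so a half turn about y gives the same grasp; the last joint's range is limited). The gripper opens to 94 mm and grips with 3 to 60 N. Pads are 16 mm wide; open, the fingers measure 119 mm over their backs; the gripper's body (75 mm by 177 mm) begins 78 mm behind the grasp point.
Start: joints at [1.271, 0.3, 1.521, -0, 1.321, -0.067], TCP at [0.127, 0.535, 0.224] pointing down, gripper open.
Joint ranges: [-3.03, 3.03], [-0.79, 2.21], [0.23, 2.52], [-1.04, 4.18], [0, 3.07], [-2.55, 2.55]. Speed limits (rad/s): [2.22, 2.22, 2.57, 3.14, 3.14, 3.14].

INTERFACE

Orientations are given as [roll, pitch, yaw] about the fixed x, y, z axes, in that order (R = Rz(yaw) Ry(pitch) Rx(roll)).
In Python, from station import * gives the robot as it stands.
- The arm moves only by the shell command python3 -m pendant 'ROWS' [OPENING] [FORCE]. ROWS is a JSON object of lists of equal length, an entry for each row: "translation": the shift along the tool's x, y, z each as a share of 0.5 m, from -1 to 1, a list of three; "rot": the turn, a rotation vector about the tool's x, y, z each as a share of 90 degrees, from -1 to 1, a list of three. In form: {"translation": [[x, y, z], ...], "rot": [[ax, ay, az], ...]}. A call has 1 to 8 rows; each row is the pose to reach, as a shift and turn from the pose measured when the call began, along the tool's axes at that moment; what a row does not reach only later rows make up. A row lasts 1/12 s, in which the tool goes at most 41.7 mm and 7.16 degrees, less where a joint would pass 70% of its speed; a pose out of reach is approached as far as the arm can. A call with a number of a shift or a turn outside -1 to 1 is refused whole. A call with a gripper value outside its range is refused whole. OPENING is the opening, from 0 (shut) to 1 (fully open), set as the call begins (- or left out, the last holds). The fingers move at their own pace and stop on an object; FORCE is the grip in N (left out, the last holds). Time passes only in rows, so rows that repeat a pose let the fingers close. It gives the time, the measured TCP pose, the force and the opening at its end, in the units of the state.
- get_obs(): the state, without advancing time (a new reading comes with each control period).
- camera(name): name is "side" or "top" or "wrist"; returns the picture (400x640x3 uint8, red, green, blue); there is no depth.
- camera_params(name): a dict with "mtx" (3x3 intrinsics, pixels), "view" (4x4, takes a point from world to camera coordinates); the wrist camera has in their place "tool_from_camera" (4x4, takes a point from camera to tool coordinates, whose origin is the TCP and whose axes are the tool frame's). Camera axes: x right, y down, z forward; pixel columns grow to the right and rows downward; lengths in m; the calibration is good to about 2 mm. The wrist camera is an equidistant fisheye: a pixel r from the principal point sees the ray r / f radians off the axis. A picture is of the moment at which its call begins: read the wrist's pose just before it. camera_params takes no time and is no camera call.
- hand_in(): hands the job in, once; it reports no verdict.
The state is a dict: "time_s": time; "qpos": joint angles; "joint_vel": joint speeds; "tau": joint torques, N m; "ee_pos": TCP position; "eef_rot": TCP orientation; "force": force on the tool from outside, world axes, zero at the start; "moment": the same for the moment, N m; "grip_width": finger opening in m.
Only numpy, scipy, OpenCV 4.12 (cv2) and the standard library are available. Lean on these libraries where they do the work, as an engineer would, in place of code of your own. Each camera call takes 0.05 s, during which the arm holds its last target.

## Working session

There is one attempt and no reset: what is moved stays moved. The work goes in short steps, Python scripts to look and compute and a shell command to move; the robot and the scene stay as the last step left them, time stands still between calls to the robot, and variables do not carry over. Pictures are saved under pics/ and viewed, and the job is handed in when it is done.

```bash
ls; mkdir -p pics
python3 - <<'E'
from station import *
import cv2
o=get_obs()
for k,v in o.items(): print(k,v)
for n in ("side","top","wrist"):
    cv2.imwrite(f"pics/{n}0.png",camera(n)[:,:,::-1]); print(n,camera_params(n))
E
```

```text
pics
time_s 0.0
qpos [ 1.27137861e+00  3.00487039e-01  1.52161362e+00  1.95101760e-05
  1.32073629e+00 -6.65892184e-02]
joint_vel [-0.00079501 -0.001433    0.00032459  0.0014597   0.00282959  0.00160823]
tau [-1.68480554e-03 -5.31812561e+01 -3.52721214e+01  7.07562268e-02
  2.46234139e-02 -1.05894815e-04]
ee_pos [0.12681654 0.53490964 0.22386383]
eef_rot [-1.57069468e+00  1.24027844e-03  1.33796305e+00]
force [-0.40952051  0.36539715  0.47969141]
moment [-0.0093658  -0.05717331 -0.00548733]
grip_width 0.0939219404974722
side {'mtx': array([[401.6987545 ,   0.        , 322.37378617],
       [  0.        , 401.6987545 , 200.7558085 ],
       [  0.        ,   0.        ,   1.        ]]), 'view': array([[ 0.80851388, -0.58846562, -0.00367617, -0.34696822],
       [-0.2320496 , -0.31306802, -0.92094593,  0.27338694],
       [ 0.54079413,  0.74545062, -0.38967305,  0.40917461],
       [ 0.        ,  0.        ,  0.        ,  1.        ]])}
top {'mtx': array([[462.90106576,   0.        , 320.54096114],
       [  0.        , 462.90106576, 199.02843506],
       [  0.        ,   0.        ,   1.        ]]), 'view': array([[-0.02733895, -0.99919163, -0.02947308,  0.22498918],
       [-0.99036524,  0.03107799, -0.13494755,  0.56618195],
       [ 0.13575443,  0.02549979, -0.99041431,  0.84074125],
       [ 0.        ,  0.        ,  0.        ,  1.        ]])}
wrist {'mtx': array([[309.70691629,   0.        , 320.01725432],
       [  0.        , 309.70691629, 200.62684054],
       [  0.        ,   0.        ,   1.        ]]), 'tool_from_camera': array([[ 9.99999206e-01,  1.65171709e-04,  1.24907787e-03,
         1.70931908e-03],
       [-1.15874868e-03, -2.68722202e-01,  9.63217024e-01,
        -1.60767993e-01],
       [ 4.94751158e-04, -9.63217707e-01, -2.68721797e-01,
         7.88252218e-02],
       [ 0.00000000e+00,  0.00000000e+00,  0.00000000e+00,
         1.00000000e+00]])}
```

View pics/top0.png

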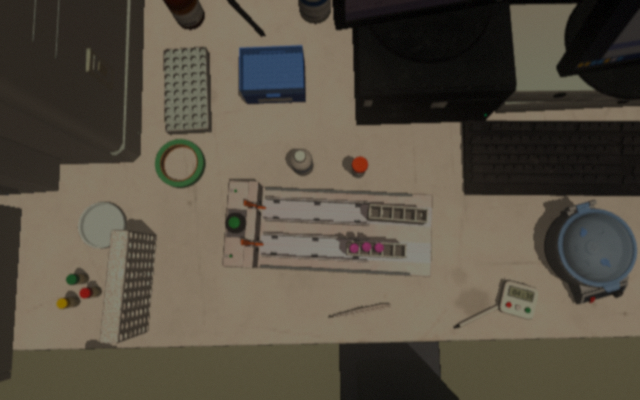

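View pics/side0.png

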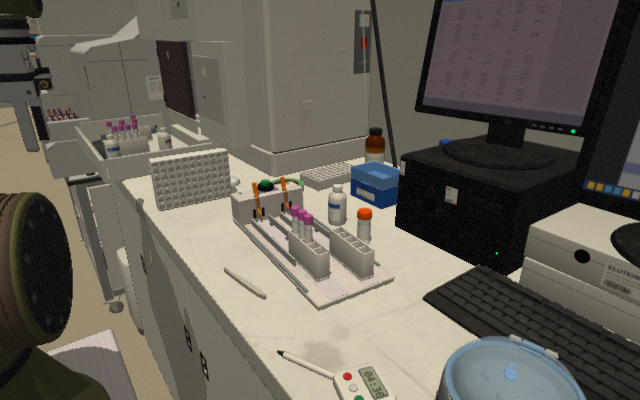

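View pics/wrist0.png

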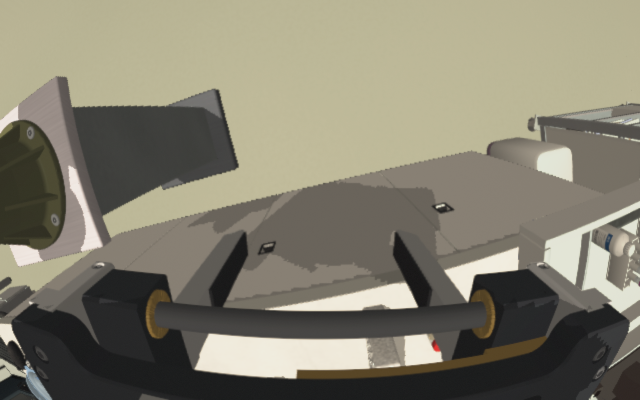

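The top view shows the tube rack in the near (robot-side) lane, caps at about (352–380, 248). The key is at about (235, 223) and the stops are to the left (+y). Next I'll zoom in.

Run:
```python
import cv2
im=cv2.imread("pics/top0.png"); c=im[170:285,215:440]
cv2.imwrite("pics/top0z.png",cv2.resize(cv2.convertScaleAbs(c,alpha=1.5),None,fx=3.5,fy=3.5,interpolation=cv2.INTER_CUBIC))
im=cv2.imread("pics/side0.png"); c=im[165:310,220:400]
cv2.imwrite("pics/side0z.png",cv2.resize(cv2.convertScaleAbs(c,alpha=1.2),None,fx=4,fy=4,interpolation=cv2.INTER_CUBIC))
```

```text
(no output)
```

View pics/top0z.png

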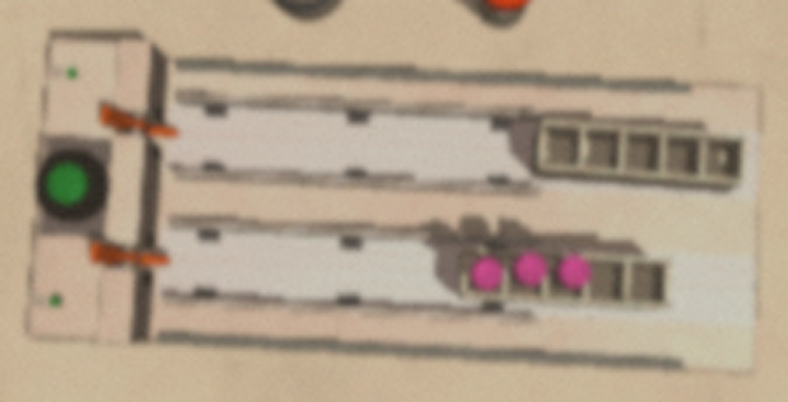

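View pics/side0z.png

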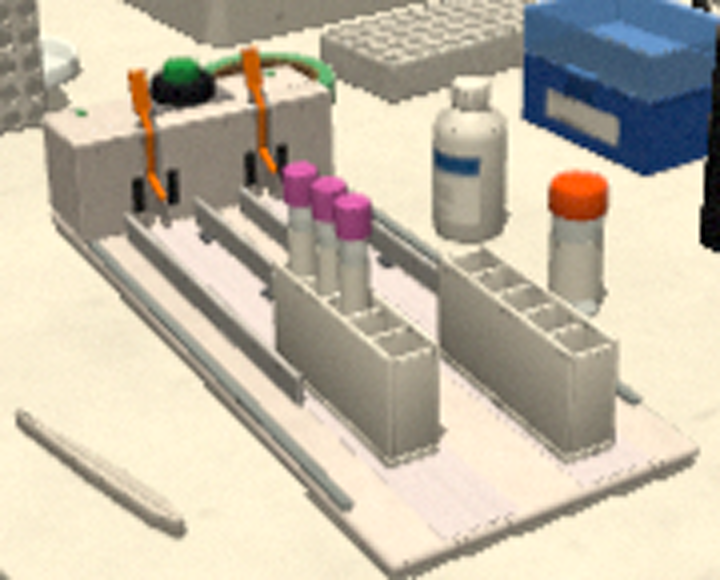

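```bash
cat > h.py <<'E'
import numpy as np, cv2
from station import *
def ray(n,uv,z):
    p=camera_params(n); V=p["view"]; K=p["mtx"]
    d=np.linalg.inv(K)@np.array([uv[0],uv[1],1.]); R=V[:3,:3]; t=V[:3,3]
    c=-R.T@t; d=R.T@d
    return c+d*(z-c[2])/d[2]
def proj(n,P):
    p=camera_params(n); P=np.atleast_2d(P); q=P@p["view"][:3,:3].T+p["view"][:3,3]; q=q@p["mtx"].T
    return q[:,:2]/q[:,2:]
E
python3 - <<'E'
from h import *
np.set_printoptions(precision=4,suppress=True)
Z=lambda x,y:((x+.5)/3.5-.5+215,(y+.5)/3.5-.5+170)
S=lambda x,y:((x+.5)/4-.5+220,(y+.5)/4-.5+165)
for nm,f,cam,pts in [("base12",Z,"top",[(761,85,.012),(752,370,.012)]),("house72",Z,"top",[(48,38,.072),(143,38,.072),(28,337,.072),(131,342,.072)]),
 ("railtops",Z,"top",[(178,92,.028),(705,122,.028),(170,167,.028),(540,185,.028),(172,217,.028),(640,244,.028),(165,295,.028),(535,317,.028)]),
 ("racktop",Z,"top",[(668,260,.067),(665,304,.067),(463,300,.067)]),("empty",Z,"top",[(742,140,.067),(742,186,.067),(541,121,.067),(541,173,.067)]),
 ("caps",Z,"top",[(487,272,.116),(531,267,.116),(574,272,.116)]),("key",Z,"top",[(67,184,.085)]),
 ("s base",S,"side",[(397,570,.012),(697,447,.012),(55,217,.012)]),
 ("s rackbot",S,"side",[(393,458,.012),(437,445,.012)]),("s racktop",S,"side",[(392,358,.067),(437,342,.067),(276,262,.067)]),
 ("s railnear",S,"side",[(302,380,.028),(130,217,.028)]),("s caps",S,"side",[(300,168,.116),(329,184,.116),(352,200,.116)])]:
    print(nm)
    for x,y,z in pts: print("  ",ray(cam,f(x,y),z)*1000)
E
```

```text
base12
   [579.8397  -9.8329  12.    ]
   [422.622    4.4551  12.    ]
house72
   [608.5715 378.1352  72.    ]
   [606.9181 327.3997  72.    ]
   [451.4029 388.6218  72.    ]
   [447.3848 334.9634  72.    ]
railtops
   [583.8632 315.5084  28.    ]
   [558.0558  25.3761  28.    ]
   [542.1556 320.4125  28.    ]
   [526.1151 117.1122  28.    ]
   [514.5159 319.6003  28.    ]
   [492.346   64.2054  28.    ]
   [472.0149 323.897   28.    ]
   [454.5655 122.7823  28.    ]
racktop
   [481.912   55.4901  67.    ]
   [459.3055  58.213   67.    ]
   [464.2577 162.481   67.    ]
empty
   [543.3447  13.6872  67.    ]
   [519.2313  15.0896  67.    ]
   [556.6213 118.205   67.    ]
   [529.1759 119.345   67.    ]
caps
   [476.8895 151.5985 116.    ]
   [478.7179 129.9852 116.    ]
   [475.6871 109.0923 116.    ]
key
   [529.2038 365.3126  85.    ]
s base
   [419.3724  -4.2019  12.    ]
   [575.2238 -12.9048  12.    ]
   [447.4016 373.1177  12.    ]
s rackbot
   [462.73    59.3741  12.    ]
   [484.1856  56.074   12.    ]
s racktop
   [457.8761  52.515   67.    ]
   [480.9358  51.987   67.    ]
   [465.0345 156.1027  67.    ]
s railnear
   [451.8651 115.0033  28.    ]
   [467.6985 316.4136  28.    ]
s caps
   [474.0365 146.6036 116.    ]
   [474.9216 124.0241 116.    ]
   [473.6731 103.9848 116.    ]
```

```bash
cat >> h.py <<'E'
from scipy.spatial.transform import Rotation as Ro
def rows(P,yaw):
    o=get_obs(); R=Ro.from_euler("xyz",o["eef_rot"])
    T=Ro.from_euler("xyz",[-np.pi/2,0,yaw])
    print("now",o["ee_pos"],o["eef_rot"],"t",o["time_s"],"F",o["force"])
    print("tr",np.round(R.inv().apply(np.array(P)-o["ee_pos"])/.5,4),"rot",np.round((R.inv()*T).as_rotvec()/(np.pi/2),4))
E
python3 -c "
from h import *
rows([.466,.015,.224],-.0864)"
```

```text
now [0.1268154  0.53498369 0.2240208 ] [-1.57069773e+00  8.60237981e-04  1.33800174e+00] t 0.15 F [ 0.10587284 -0.69570494 -0.12533188]
tr [-8.554e-01  7.000e-04 -9.000e-01] rot [ 3.000e-04  9.068e-01 -5.000e-04]
```

```bash
python3 -m pendant '{"translation":[[-0.43,0,-0.45],[-0.43,0,-0.45],[-0.43,0,-0.45],[-0.8554,0,-0.9],[-0.8554,0,-0.9],[-0.8554,0,-0.9],[-0.8554,0,-0.9],[-0.8554,0,-0.9]],"rot":[[0,0.9068,0],[0,0.9068,0],[0,0.9068,0],[0,0.9068,0],[0,0.9068,0],[0,0.9068,0],[0,0.9068,0],[0,0.9068,0]]}' 0 20
python3 -c "
from h import *
rows([.466,.015,.224],-.0864)"
```

```text
time_s: 0.82
ee_pos: [0.3092, 0.254, 0.2244]
eef_rot: [-1.571, 0.0, 0.332]
force: [2.0, 0.8, -0.0]
grip_width: 0.0442
now [0.30922293 0.25396935 0.22440988] [-1.57131724e+00  1.90869179e-07  3.32222070e-01] t 0.8167 F [ 2.0085256   0.80839948 -0.02032864]
tr [ 0.1405  0.0011 -0.5541] rot [3.000e-04 2.665e-01 1.000e-04]
```

```bash
python3 -m pendant '{"translation":[[0.14,0,-0.554],[0.14,0,-0.554],[0.14,0,-0.554],[0.14,0,-0.554],[0.14,0,-0.554],[0.14,0,-0.554],[0.14,0,-0.554],[0.14,0,-0.554]],"rot":[[0,0.2665,0],[0,0.2665,0],[0,0.2665,0],[0,0.2665,0],[0,0.2665,0],[0,0.2665,0],[0,0.2665,0],[0,0.2665,0]]}'
python3 - <<'E'
from h import *
rows([.466,.015,.224],-.0864)
for n in ("wrist","top","side"): cv2.imwrite(f"pics/{n}1.png",camera(n)[:,:,::-1])
print(get_obs()["qpos"])
E
```

```text
time_s: 1.48
ee_pos: [0.4678, 0.0105, 0.2241]
eef_rot: [-1.572, -0.0, -0.091]
force: [0.4, -0.1, 0.1]
grip_width: 0.0003
now [0.46776043 0.01049391 0.22411351] [-1.57199606e+00 -6.69496132e-05 -9.06499982e-02] t 1.4833 F [ 0.38469529 -0.13325421  0.06764483]
tr [-0.0043  0.0002  0.0087] rot [ 0.0008 -0.0027  0.    ]
[-4.63324954e-02  1.11501754e-01  1.74872777e+00 -3.22042040e-04
  1.28205996e+00  4.10076069e-02]
```

View pics/wrist1.png

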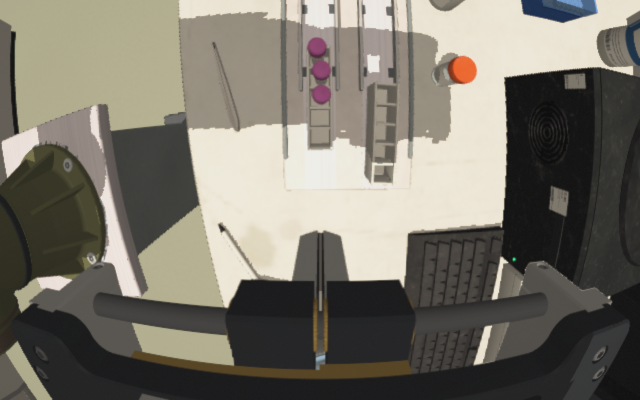

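View pics/top1.png

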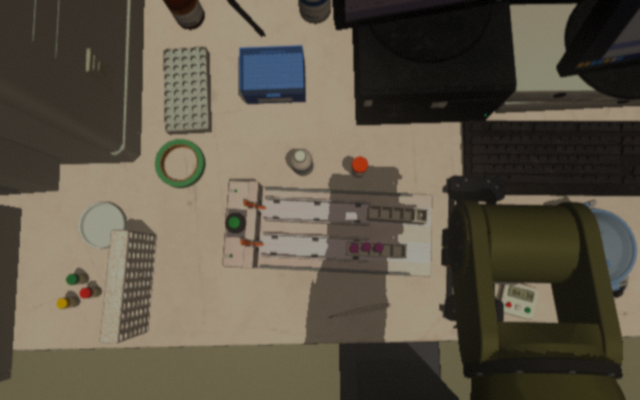

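View pics/side1.png

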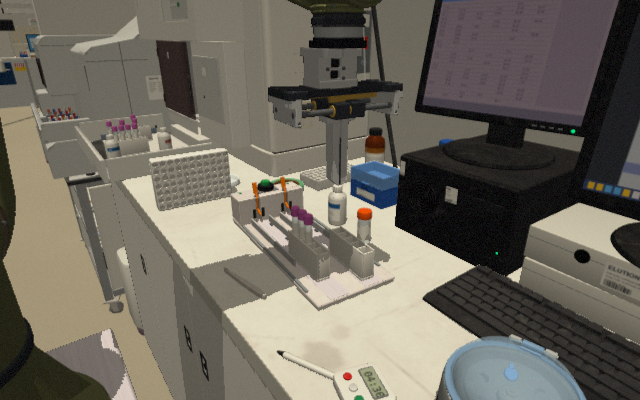

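Run:
```python
import cv2
im=cv2.imread("pics/wrist1.png"); c=im[0:200,270:430]
cv2.imwrite("pics/wrist1z.png",cv2.resize(cv2.convertScaleAbs(c[0:100],alpha=1.3),None,fx=5,fy=5,interpolation=cv2.INTER_CUBIC))
cv2.imwrite("pics/wrist1y.png",cv2.resize(cv2.convertScaleAbs(c[95:195],alpha=1.1),None,fx=5,fy=5,interpolation=cv2.INTER_CUBIC))
```

```text
(no output)
```

View pics/wrist1z.png

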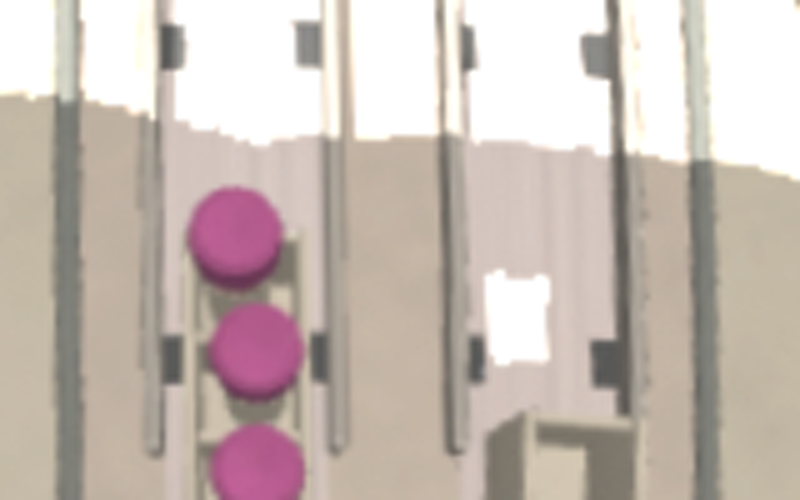

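View pics/wrist1y.png

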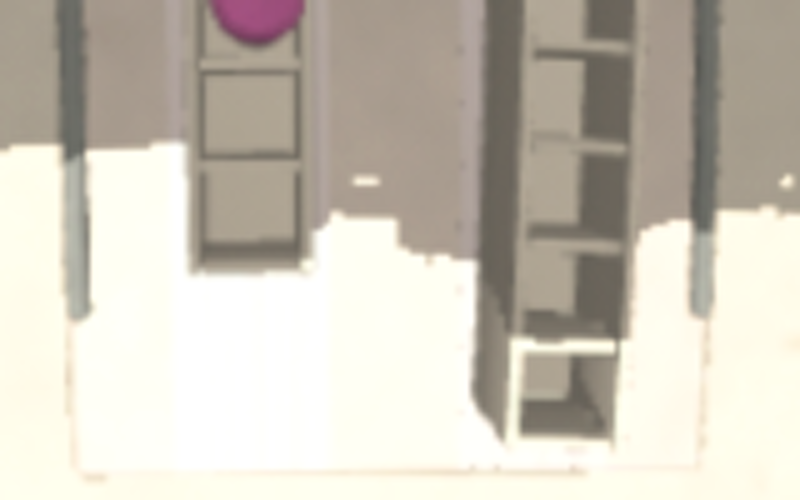

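```bash
cat >> h.py <<'E'
def wray(pos,rot,uv,z):
    p=camera_params("wrist"); K=p["mtx"]; T=p["tool_from_camera"]
    a=np.array([(uv[0]-K[0,2])/K[0,0],(uv[1]-K[1,2])/K[1,1]]); r=np.hypot(*a); s=np.sin(r)/r if r>0 else 1
    d=np.array([a[0]*s,a[1]*s,np.cos(r)])
    R=Ro.from_euler("xyz",rot).as_matrix()
    c=R@T[:3,3]+pos; d=R@T[:3,:3]@d
    return c+d*(z-c[2])/d[2]
E
python3 - <<'E'
from h import *
np.set_printoptions(precision=1,suppress=True)
pos=np.array([0.46776043,0.01049391,0.22411351]); rot=[-1.57199606,-6.7e-5,-.09065]
A=lambda x,y:((x+.5)/5-.5+270,(y+.5)/5-.5)
B=lambda x,y:((x+.5)/5-.5+270,(y+.5)/5-.5+95)
th=.0864; u=np.array([np.sin(th),np.cos(th)]);v=np.array([np.cos(th),-np.sin(th)])
# provisional loader origin
o0=np.array([501,-2.7])+205*u
for n,f,l in [("rack top rear",B,[(190,268,.067),(312,268,.067)]),("rack top front",A,[(187,235,.067),(300,235,.067)]),
 ("rail starts",A,[(153,452,.028),(341,450,.028),(458,450,.028)]),("rail far",A,[(157,1,.028),(333,1,.028),(451,1,.028)]),
 ("base rear",B,[(78,472,.012),(703,468,.012)]),("caps",A,[(237,230,.116),(257,348,.116),(257,466,.116)])]:
    print(n)
    for x,y,z in l:
        q=wray(pos,rot,f(x,y),z)*1000; w=q[:2]-o0
        print("  ",q,"loader",w@v,w@u)
E
```

```text
rack top rear
   [459.1  58.9  67. ] loader -47.07454860222539 -147.25006657824
   [484.   56.6  67. ] loader -22.011075023448427 -147.34473588121875
rack top front
   [468.2 164.2  67. ] loader -47.07304738188492 -41.59110028977712
   [490.9 162.1  67. ] loader -24.244615544155685 -41.72242914030752
rail starts
   [455.1 122.9  28. ] loader -56.55998715486365 -83.87096858649286
   [497.6 119.4  28. ] loader -13.95696374955715 -83.60164881547784
   [524.2 117.6  28. ] loader 12.767671798292131 -83.09622027556853
rail far
   [465.6 233.   28. ] loader -55.650170019442086 26.788941923089062
   [506.  229.3  28. ] loader -15.006132846432301 26.542041344937115
   [533.5 227.9  28. ] loader 12.457101893178837 27.56976858845876
base rear
   [423.6   5.6  12. ] loader -77.82941313956333 -203.4461317465135
   [581.1  -7.2  12. ] loader 80.1784602359744 -202.60190948276315
caps
   [477.8 152.9 116. ] loader -36.51155174976224 -51.99811372013307
   [479.3 131.4 116. ] loader -33.177018539054124 -73.2629243015976
   [477.4 110.7 116. ] loader -33.25393623413135 -94.02084308989645
```

Wrist view: the rack is almost centred in the near lane (rear at x≈−34.5, front ≈−35.7, centre at loader y≈−94.5). The loader origin is about (518.7, 201.5) mm, turned −0.0864 rad. Next I'll lower the closed fingertips behind the rack, with the tips above the rail tops.

```bash
cat >> h.py <<'E'
TH=.0864; U=np.array([np.sin(TH),np.cos(TH)]);W=np.array([np.cos(TH),-np.sin(TH)])
O0=np.array([501,-2.7])+205*U
def L(x,y,z): return np.append((O0+x*W+y*U)/1000,z/1000)
def here():
    o=get_obs(); w=o["ee_pos"][:2]*1000-O0; print("loader",np.round([w@W,w@U,o["ee_pos"][2]*1000],2),"yaw",o["eef_rot"],"F",np.round(o["force"],2),"M",np.round(o["moment"],2),"t",o["time_s"])
E
python3 -c "
from h import *
here(); rows(L(-35,-182,53),-.0864)"
```

```text
loader [ -36.96 -190.45  224.21] yaw [-1.57113328e+00  6.83603203e-04 -8.72484113e-02] F [ 0.28 -0.37 -0.93] M [-0.09  0.05  0.  ] t 1.6333
now [0.46543248 0.01498146 0.2242115 ] [-1.57113328e+00  6.83603203e-04 -8.72484113e-02] t 1.6333 F [ 0.27648962 -0.37492885 -0.9313661 ]
tr [0.0041 0.3424 0.017 ] rot [ 0.0002 -0.0005 -0.0004]
```

```bash
python3 -m pendant '{"translation":[[0.004,0.06,0.005],[0.004,0.12,0.01],[0.004,0.18,0.017],[0.004,0.24,0.017],[0.004,0.29,0.017],[0.004,0.325,0.017],[0.004,0.342,0.017],[0.004,0.342,0.017]],"rot":[[0,0,0],[0,0,0],[0,0,0],[0,0,0],[0,0,0],[0,0,0],[0,0,0],[0,0,0]]}'
python3 - <<'E'
from h import *
here(); 
for n in ("wrist","side"): cv2.imwrite(f"pics/{n}2.png",camera(n)[:,:,::-1])
here(); rows(L(-35,-160,53),-.0864)
E
```

```text
time_s: 2.3
ee_pos: [0.467, 0.0242, 0.0521]
eef_rot: [-1.571, 0.003, -0.086]
force: [0.1, 0.4, -0.1]
grip_width: 0.0003
loader [ -36.23 -181.15   52.06] yaw [-1.57125712  0.00324721 -0.0857316 ] F [ 0.14  0.39 -0.06] M [-0.05  0.04  0.07] t 2.3
loader [ -34.88 -181.42   54.09] yaw [-1.57104981e+00 -1.57607929e-04 -8.63017399e-02] F [-0.59  0.04  1.29] M [-0.09  0.07  0.03] t 2.4
now [0.46828351 0.0238041  0.05409298] [-1.57104981e+00 -1.57607929e-04 -8.63017399e-02] t 2.4 F [-0.59218774  0.04052223  1.28809309]
tr [-0.0002  0.0022  0.0428] rot [0.0002 0.0001 0.0001]
```

View pics/wrist2.png

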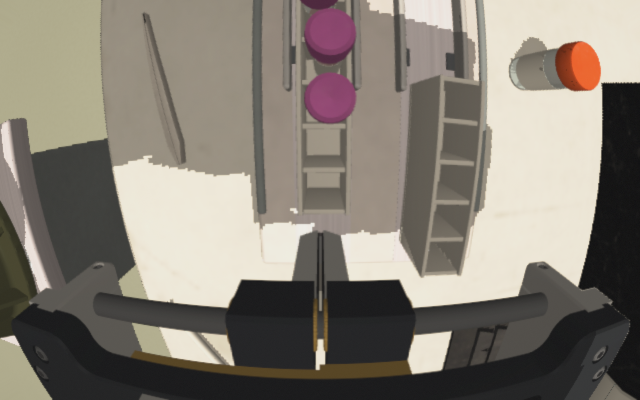

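View pics/side2.png

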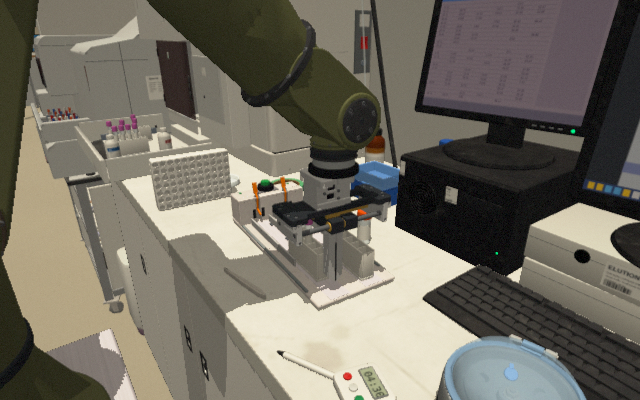

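Run:
```python
import cv2
im=cv2.imread("pics/wrist2.png"); c=im[0:225,240:440]
cv2.imwrite("pics/wrist2z.png",cv2.resize(c,None,fx=4*.65,fy=4*.65,interpolation=cv2.INTER_CUBIC))
from h import *
np.set_printoptions(precision=2,suppress=True)
pos=L(-36.23,-181.15,52.06);rot=[-1.57125712,0.00324721,-0.0857316]
for uv,z in [((301,212),.067),((347,212),.067),((295,40),.067),((287,88),.028),((357,88),.028),((402,88),.028)]:
    q=wray(pos,rot,uv,z)*1000; w=q[:2]-O0; print(uv,w@W,w@U)
```

```text
(301, 212) -45.77465995631092 -147.3917557393527
(347, 212) -23.00699652678172 -147.34475336405495
(295, 40) -48.09817012643312 -63.996803686569706
(287, 88) -56.019613874918406 -83.64769081473318
(357, 88) -14.826790226643451 -83.55035163481519
(402, 88) 12.515248829247799 -82.2604492775983
```

View pics/wrist2z.png

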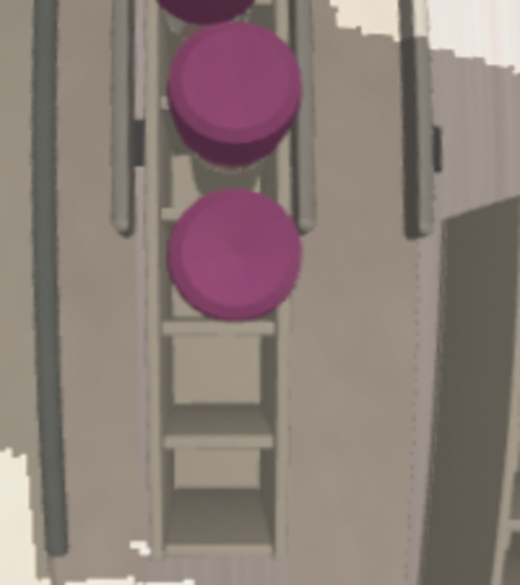

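```bash
python3 -m pendant '{"translation":[[0,0.002,0.008],[0,0.002,0.016],[0,0.002,0.024],[0,0.002,0.032],[0,0.002,0.038],[0,0.002,0.042],[0,0.002,0.044],[0,0.002,0.046]],"rot":[[0,0,0],[0,0,0],[0,0,0],[0,0,0],[0,0,0],[0,0,0],[0,0,0],[0,0,0]]}'
python3 -c "
from h import *
here()"
python3 -m pendant '{"translation":[[0,0,0.002],[0,0,0.004],[0,0,0.006],[0,0,0.008],[0,0,0.01],[0,0,0.012],[0,0,0.014],[0,0,0.016]],"rot":[[0,0,0],[0,0,0],[0,0,0],[0,0,0],[0,0,0],[0,0,0],[0,0,0],[0,0,0]]}'
python3 -c "
from h import *
here(); rows(L(-35,-135,53),-.0864)"
```

```text
time_s: 3.07
ee_pos: [0.4703, 0.0468, 0.0531]
eef_rot: [-1.571, -0.0, -0.086]
force: [0.2, -0.5, 1.4]
grip_width: 0.0005
loader [ -34.83 -158.34   53.13] yaw [-1.57115073e+00 -2.59311573e-04 -8.61882671e-02] F [ 0.21 -0.53  1.43] M [-0.23  0.08 -0.03] t 3.0667
time_s: 3.73
ee_pos: [0.471, 0.0549, 0.0531]
eef_rot: [-1.571, -0.0, -0.086]
force: [-0.6, -0.6, 0.1]
grip_width: 0.0005
loader [ -34.86 -150.24   53.12] yaw [-1.57114815e+00 -1.91829513e-04 -8.62148107e-02] F [-0.56 -0.63  0.14] M [-0.24  0.01  0.  ] t 3.7333
now [0.47099397 0.05486295 0.05312046] [-1.57114815e+00 -1.91829513e-04 -8.62148107e-02] t 3.7333 F [-0.56023437 -0.62633208  0.13873417]
tr [-0.0003  0.0002  0.0305] rot [0.0002 0.0001 0.0001]
```

```bash
python3 -m pendant '{"translation":[[0,0,0.004],[0,0,0.009],[0,0,0.014],[0,0,0.019],[0,0,0.024],[0,0,0.029],[0,0,0.034],[0,0,0.039]],"rot":[[0,0,0],[0,0,0],[0,0,0],[0,0,0],[0,0,0],[0,0,0],[0,0,0],[0,0,0]]}'
python3 - <<'E'
from h import *
here(); im=camera("wrist")[:,:,::-1]; cv2.imwrite("pics/wrist3.png",im); cv2.imwrite("pics/wrist3z.png",cv2.resize(im[0:270,220:440],None,fx=2.2,fy=2.2,interpolation=cv2.INTER_CUBIC))
here()
E
```

```text
time_s: 4.4
ee_pos: [0.4727, 0.0746, 0.0531]
eef_rot: [-1.571, -0.0, -0.086]
force: [-0.3, -1.1, 1.1]
grip_width: 0.0002
loader [ -34.84 -130.48   53.12] yaw [-1.57112697e+00 -2.40708443e-04 -8.61924061e-02] F [-0.27 -1.06  1.1 ] M [-0.15  0.09 -0.02] t 4.4
loader [ -34.86 -130.18   53.11] yaw [-1.57103707e+00 -2.44511174e-04 -8.60461696e-02] F [0.03 1.22 0.7 ] M [-0.11  0.09  0.01] t 4.45
```

View pics/wrist3z.png

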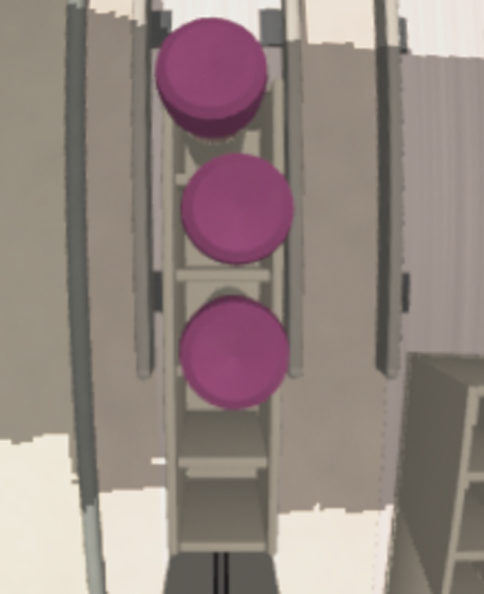

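Run:
```python
from h import *
np.set_printoptions(precision=2,suppress=True)
pos=L(-34.84,-130.48,53.12);rot=[-1.57113,-.00024,-.08619]
Zf=lambda x,y:((x+.5)/2.2-.5+220,(y+.5)/2.2-.5)
for x,y,z in [(169,552,.067),(277,552,.067),(164,140,.067),(282,140,.067),(144,374,.028),(295,374,.028),(388,374,.028),(138,100,.028),(293,100,.028)]:
    q=wray(pos,rot,Zf(x,y),z)*1000; w=q[:2]-O0; print((x,y),w@W,w@U)
```

```text
(169, 552) -47.233234559709295 -118.23242189553532
(277, 552) -21.63740261191092 -118.22047499809874
(164, 140) -47.077824967102956 -24.664221628920068
(282, 140) -22.042035434275796 -24.62227561897646
(144, 374) -56.30955939376202 -82.46071855555881
(295, 374) -14.403082854577754 -82.43320961463645
(388, 374) 12.150827191450286 -82.096102029376
(138, 100) -57.39086956332761 -6.245884271621466
(293, 100) -15.58726855647228 -6.328260238418084
```

```bash
python3 -m pendant '{"translation":[[0,0,0.006],[0,0,0.013],[0,0,0.02],[0,0,0.027],[0,0,0.034],[0,0,0.041],[0,0,0.048],[0,0,0.055]],"rot":[[0,0,0],[0,0,0],[0,0,0],[0,0,0],[0,0,0],[0,0,0],[0,0,0],[0,0,0]]}'
python3 -c "
from h import *
here()"
python3 -m pendant '{"translation":[[0,0,0.006],[0,0,0.013],[0,0,0.02],[0,0,0.027],[0,0,0.034],[0,0,0.041],[0,0,0.048],[0,0,0.055]],"rot":[[0,0,0],[0,0,0],[0,0,0],[0,0,0],[0,0,0],[0,0,0],[0,0,0],[0,0,0]]}'
python3 - <<'E'
from h import *
here(); im=camera("wrist")[:,:,::-1]; cv2.imwrite("pics/wrist4.png",im); cv2.imwrite("pics/wrist4z.png",cv2.resize(im[0:270,220:440],None,fx=2.2,fy=2.2,interpolation=cv2.INTER_CUBIC))
im=camera("top")[:,:,::-1]; cv2.imwrite("pics/top4.png",im)
here()
E
```

```text
time_s: 5.12
ee_pos: [0.4751, 0.1026, 0.0531]
eef_rot: [-1.571, -0.0, -0.086]
force: [-0.3, -0.5, 0.0]
grip_width: -0.0001
loader [ -34.88 -102.3    53.11] yaw [-1.57105086e+00 -2.46696240e-04 -8.59738789e-02] F [-0.34 -0.47  0.03] M [-0.17  0.09  0.01] t 5.1167
time_s: 5.78
ee_pos: [0.4775, 0.1304, 0.0531]
eef_rot: [-1.571, -0.0, -0.086]
force: [0.6, -1.6, 0.4]
grip_width: 0.0003
loader [-34.88 -74.46  53.11] yaw [-1.57102439e+00 -2.57247957e-04 -8.60532883e-02] F [ 0.6  -1.64  0.42] M [-0.19  0.09 -0.07] t 5.7833
loader [-34.91 -74.3   53.09] yaw [-1.57092104e+00 -2.82996672e-04 -8.55556145e-02] F [0.47 0.44 1.38] M [-0.05  0.06 -0.01] t 5.8833
```

View pics/wrist4z.png

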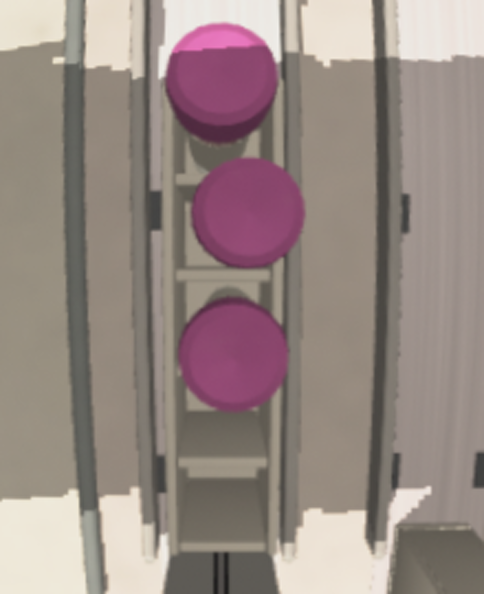

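View pics/top4.png

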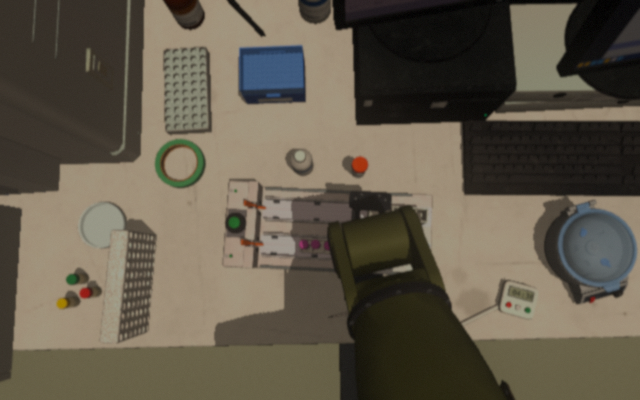

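Run:
```python
from h import *
np.set_printoptions(precision=2,suppress=True)
pos=L(-34.88,-74.46,53.12);rot=[-1.571024,-.00026,-.08605]
Zf=lambda x,y:((x+.5)/2.2-.5+220,(y+.5)/2.2-.5)
for x,y,z in [(168,552,.067),(277,552,.067),(171,220,.067),(281,220,.067),(149,548,.028),(289,548,.028),(379,548,.028),(143,250,.028),(293,250,.028),(138,100,.028),(293,100,.028)]:
    q=wray(pos,rot,Zf(x,y),z)*1000; w=q[:2]-O0; print((x,y),w@W,w@U)
```

```text
(168, 552) -47.51234297234989 -62.218258600102104
(277, 552) -21.678362141096137 -62.20057850769063
(171, 220) -45.647361330650156 13.803814728067255
(281, 220) -22.269673910192836 13.86309657641772
(149, 548) -56.5102599945574 -79.0198831968958
(289, 548) -14.556413351630095 -78.96609715420598
(379, 548) 13.158645150670125 -79.46135003816974
(143, 250) -56.10047239355364 7.849043449358163
(293, 250) -15.56073426610612 7.853548103410601
(138, 100) -57.44833149618052 49.77674596423589
(293, 100) -15.641813087990077 49.700415062502685
```

```bash
python3 -m pendant '{"translation":[[0,0,0.006],[0,0,0.013],[-0.0005,0,0.02],[-0.0005,0,0.027],[-0.001,0,0.034],[-0.001,0,0.041],[-0.0014,0,0.048],[-0.0014,0,0.055]],"rot":[[0,-0.001,0],[0,-0.002,0],[0,-0.003,0],[0,-0.004,0],[0,-0.004,0],[0,-0.004,0],[0,-0.004,0],[0,-0.004,0]]}'
python3 -c "
from h import *
here()"
python3 -m pendant '{"translation":[[0,0,0.006],[0,0,0.013],[-0.0004,0,0.02],[-0.0004,0,0.027],[-0.0008,0,0.034],[-0.0008,0,0.041],[-0.001,0,0.048],[-0.001,0,0.055]],"rot":[[0,0,0],[0,0,0],[0,0,0],[0,0,0],[0,0,0],[0,0,0],[0,0,0],[0,0,0]]}'
python3 - <<'E'
from h import *
here(); im=camera("wrist")[:,:,::-1]; cv2.imwrite("pics/wrist5.png",im); cv2.imwrite("pics/wrist5z.png",cv2.resize(im[0:270,220:440],None,fx=2.2,fy=2.2,interpolation=cv2.INTER_CUBIC))
im=camera("top")[:,:,::-1]; cv2.imwrite("pics/top5.png",cv2.resize(im[170:285,215:440],None,fx=3.5,fy=3.5,interpolation=cv2.INTER_CUBIC))
im=camera("side")[:,:,::-1]; cv2.imwrite("pics/side5.png",cv2.resize(im[165:310,220:400],None,fx=4,fy=4,interpolation=cv2.INTER_CUBIC))
here()
E
```

```text
time_s: 6.55
ee_pos: [0.4791, 0.1584, 0.0531]
eef_rot: [-1.571, -0.0, -0.079]
force: [-0.4, -0.8, 0.2]
grip_width: 0.0006
loader [-35.68 -46.43  53.08] yaw [-1.57095365e+00 -2.51932187e-04 -7.92142260e-02] F [-0.45 -0.8   0.16] M [-0.12  0.1   0.05] t 6.55
time_s: 7.22
ee_pos: [0.4808, 0.1861, 0.0531]
eef_rot: [-1.571, -0.0, -0.079]
force: [-0.9, -1.3, -0.4]
grip_width: 0.0002
loader [-36.39 -18.62  53.06] yaw [-1.57097591e+00 -1.90654314e-04 -7.92943316e-02] F [-0.86 -1.26 -0.38] M [-0.19  0.1   0.  ] t 7.2167
loader [-36.39 -18.7   53.06] yaw [-1.57087560e+00 -2.97384279e-04 -7.89006958e-02] F [-0.03  0.05 -0.07] M [-0.05  0.09 -0.01] t 7.3667
```

View pics/wrist5z.png

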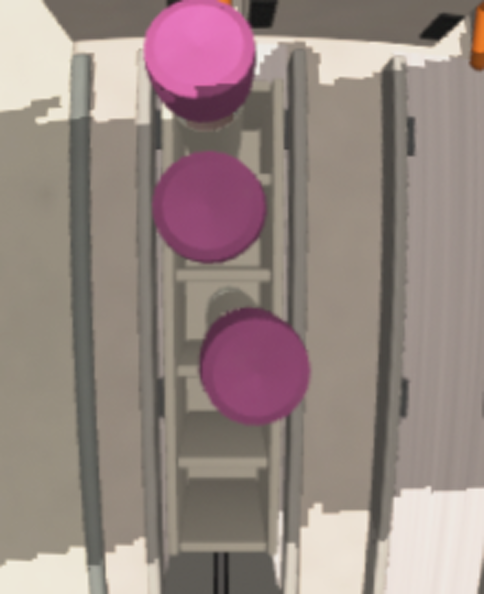

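View pics/top5.png

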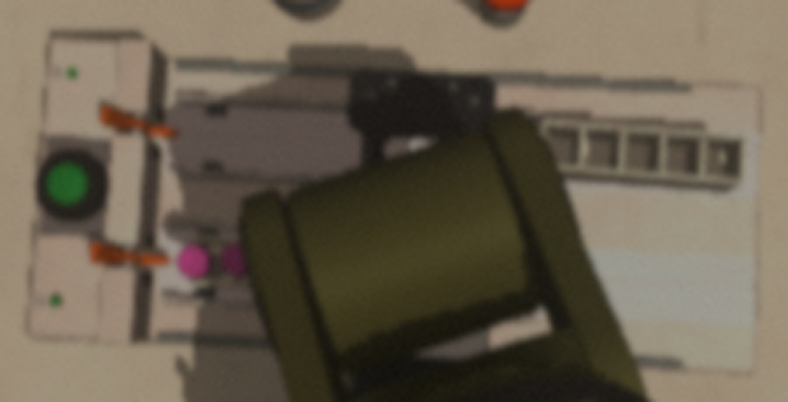

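View pics/side5.png

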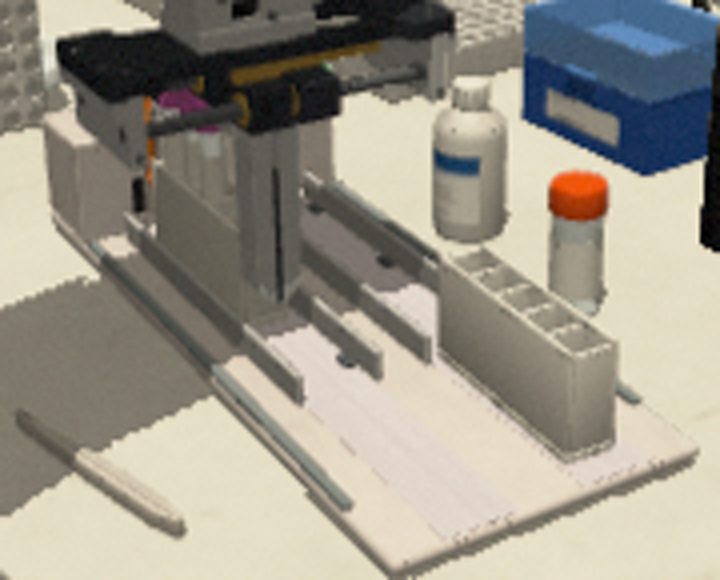

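Run:
```python
from h import *
np.set_printoptions(precision=2,suppress=True)
pos=L(-36.39,-18.62,53.06);rot=[-1.570976,-.00019,-.07929]
Zf=lambda x,y:((x+.5)/2.2-.5+220,(y+.5)/2.2-.5)
for x,y,z in [(168,552,.067),(276,552,.067),(167,120,.067),(281,120,.067),(154,548,.028),(292,548,.028),(149,250,.028),(298,250,.028),(144,55,.028),(299,55,.028),(397,60,.028),(84,60,.016)]:
    q=wray(pos,rot,Zf(x,y),z)*1000; w=q[:2]-O0; print((x,y),w@W,w@U)
```

```text
(168, 552) -49.08614399372389 -6.435937557828812
(276, 552) -23.501459938365148 -6.242510849045957
(167, 120) -48.745889901389916 91.56217488950992
(281, 120) -24.54657477901513 91.78237390350688
(154, 548) -56.462237112137714 -23.267072756175825
(292, 548) -15.126642427402754 -22.961264749266658
(149, 250) -56.51484861519594 63.524767982287074
(298, 250) -16.261182012052334 63.862549995895144
(144, 55) -58.368497990616476 118.62869983295278
(299, 55) -16.33252531077077 118.96393601784808
(397, 60) 11.077856433207847 119.64535163117604
(84, 60) -77.39803128159951 121.65081628642486
```

```bash
python3 -m pendant '{"translation":[[0,0,0.004],[0,0,0.008],[0,0,0.012],[0,0,0.016],[0,0,0.02],[0,0,0.024],[0,0,0.028],[0,0,0.032]],"rot":[[0,0,0],[0,0,0],[0,0,0],[0,0,0],[0,0,0],[0,0,0],[0,0,0],[0,0,0]]}'
python3 -c "
from h import *
here()"
python3 -m pendant '{"translation":[[0,0,0.002],[0,0,0.003],[0,0,0.004],[0,0,0.005],[0,0,0.006],[0,0,0.007],[0,0,0.008],[0,0,0.009]],"rot":[[0,0,0],[0,0,0],[0,0,0],[0,0,0],[0,0,0],[0,0,0],[0,0,0],[0,0,0]]}'
python3 - <<'E'
from h import *
here(); im=camera("wrist")[:,:,::-1]; cv2.imwrite("pics/wrist6.png",im); cv2.imwrite("pics/wrist6z.png",cv2.resize(im[0:270,220:440],None,fx=2.2,fy=2.2,interpolation=cv2.INTER_CUBIC))
im=camera("top")[:,:,::-1]; cv2.imwrite("pics/top6.png",cv2.resize(im[170:285,215:440],None,fx=3.5,fy=3.5,interpolation=cv2.INTER_CUBIC))
here()
E
```

```text
time_s: 8.03
ee_pos: [0.4821, 0.2022, 0.0531]
eef_rot: [-1.571, -0.0, -0.079]
force: [-0.4, -0.9, 1.0]
grip_width: 0.0007
loader [-36.53  -2.5   53.06] yaw [-1.57089458e+00 -2.44488423e-04 -7.88709315e-02] F [-0.44 -0.86  1.01] M [-0.17  0.06  0.06] t 8.0333
time_s: 8.7
ee_pos: [0.4824, 0.2067, 0.0531]
eef_rot: [-1.571, -0.0, -0.079]
force: [-0.1, -1.1, 0.8]
grip_width: 0.0004
loader [-36.56   2.    53.06] yaw [-1.57088384e+00 -2.36298955e-04 -7.89846062e-02] F [-0.14 -1.14  0.82] M [-0.23  0.06 -0.04] t 8.7
loader [-36.57   2.09  53.06] yaw [-1.57082467e+00 -2.55481366e-04 -7.88518666e-02] F [ 0.43 -0.19 -0.42] M [-0.09  0.05 -0.02] t 8.8
```

View pics/wrist6z.png

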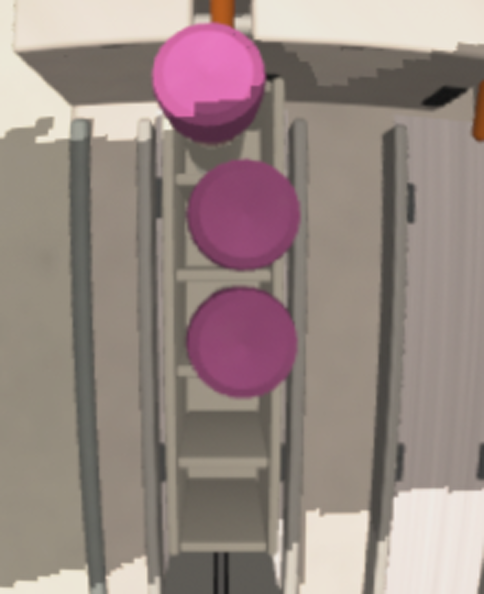

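View pics/top6.png

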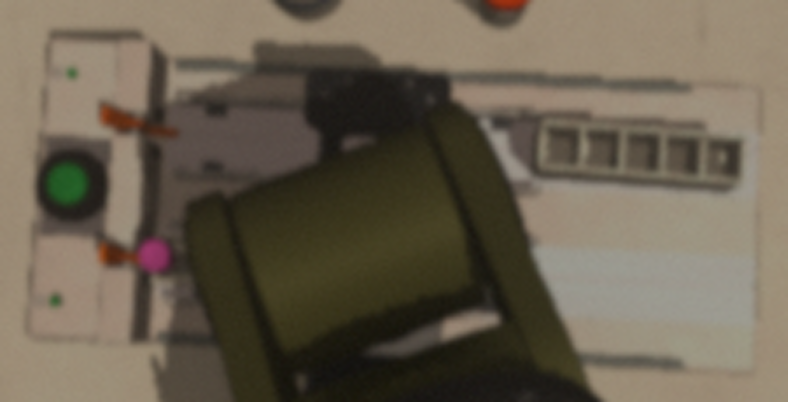

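```bash
python3 -m pendant '{"translation":[[0,0,0.001],[0,0,0.002],[0,0,0.003],[0,0,0.004],[0,0,0.005],[0,0,0.006]],"rot":[[0,0,0],[0,0,0],[0,0,0],[0,0,0],[0,0,0],[0,0,0]]}'
python3 -c "
from h import *
here()"
python3 -m pendant '{"translation":[[0,0,0.001],[0,0,0.002],[0,0,0.003],[0,0,0.004]],"rot":[[0,0,0],[0,0,0],[0,0,0],[0,0,0]]}'
python3 -c "
from h import *
here(); im=camera('wrist')[:,:,::-1]; cv2.imwrite('pics/wrist7z.png',cv2.resize(im[0:270,220:440],None,fx=2.2,fy=2.2,interpolation=cv2.INTER_CUBIC))"
```

```text
time_s: 9.3
ee_pos: [0.4827, 0.2098, 0.053]
eef_rot: [-1.571, -0.0, -0.079]
force: [-0.9, 0.4, -0.2]
grip_width: 0.0003
loader [-36.58   5.12  53.03] yaw [-1.57085301e+00 -2.55088779e-04 -7.88203690e-02] F [-0.93  0.41 -0.18] M [-0.18  0.05  0.01] t 9.3
time_s: 9.63
ee_pos: [0.4828, 0.2118, 0.053]
eef_rot: [-1.571, -0.0, -0.079]
force: [-0.1, -0.8, -0.4]
grip_width: 0.0004
loader [-36.6    7.16  53.04] yaw [-1.57085082e+00 -2.72353125e-04 -7.88478888e-02] F [-0.12 -0.76 -0.36] M [-0.21  0.1   0.01] t 9.6333
```

View pics/wrist7z.png

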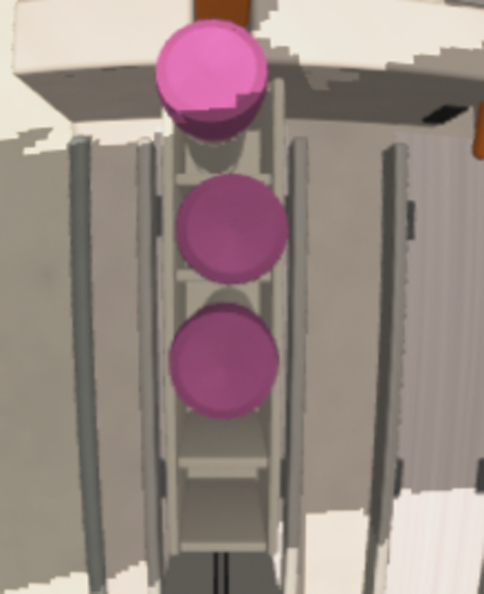

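```bash
for i in 1; do python3 -m pendant '{"translation":[[0,0,0.001],[0,0,0.002],[0,0,0.003]],"rot":[[0,0,0],[0,0,0],[0,0,0]]}'
python3 -c "
from h import *
here()"; python3 -m pendant '{"translation":[[0,0,0.001],[0,0,0.002],[0,0,0.003]],"rot":[[0,0,0],[0,0,0],[0,0,0]]}'
python3 -c "
from h import *
here()"; done
```

```text
time_s: 9.93
ee_pos: [0.4829, 0.2128, 0.053]
eef_rot: [-1.572, 0.0, -0.079]
force: [-0.7, -10.3, 2.9]
grip_width: 0.0004
loader [-36.62   8.1   53.04] yaw [-1.57222384e+00  4.25381604e-05 -7.85821939e-02] F [ -0.71 -10.31   2.86] M [-1.98  0.26 -0.03] t 9.9333
time_s: 10.18
ee_pos: [0.483, 0.2129, 0.0531]
eef_rot: [-1.575, 0.001, -0.079]
force: [-1.9, -17.6, 5.7]
grip_width: 0.0007
loader [-36.59   8.22  53.06] yaw [-1.57486691e+00  6.71925970e-04 -7.85080782e-02] F [ -1.91 -17.63   5.66] M [-3.14  0.33  0.03] t 10.1833
```

Stop contact is at TCP y≈8.1, and the force rose to about 17 N. I'll ease back straight away and check.

```bash
python3 -m pendant '{"translation":[[0,0,0],[0,0,-0.002],[0,0,-0.005],[0,0,-0.01],[0,0,-0.02],[0,0,-0.03],[0,0,-0.04],[0,0,-0.05]],"rot":[[0,0,0],[0,0,0],[0,0,0],[0,0,0],[0,0,0],[0,0,0],[0,0,0],[0,0,0]]}'
python3 -c "
from h import *
here(); im=camera('wrist')[:,:,::-1]; cv2.imwrite('pics/wrist8.png',im);cv2.imwrite('pics/wrist8z.png',cv2.resize(im[0:270,220:440],None,fx=2.2,fy=2.2,interpolation=cv2.INTER_CUBIC))
im=camera('top')[:,:,::-1]; cv2.imwrite('pics/top8.png',cv2.resize(im[170:285,215:440],None,fx=3.5,fy=3.5,interpolation=cv2.INTER_CUBIC))
rows(L(0,-25,200),-.0790)
"
```

```text
time_s: 10.85
ee_pos: [0.4809, 0.1873, 0.0532]
eef_rot: [-1.575, 0.001, -0.079]
force: [-0.8, -0.6, 0.2]
grip_width: 0.0006
loader [-36.42 -17.39  53.16] yaw [-1.57485784e+00  7.39632738e-04 -7.86838935e-02] F [-0.81 -0.61  0.18] M [-0.09  0.06 -0.01] t 10.85
now [0.48096502 0.18717043 0.05318645] [-1.57492010e+00  7.66932709e-04 -7.93897760e-02] t 10.95 F [-0.007373   -0.12871621 -0.03015356]
tr [ 0.0724 -0.2936 -0.0166] rot [ 0.0026 -0.0002 -0.0005]
```

View pics/wrist8z.png

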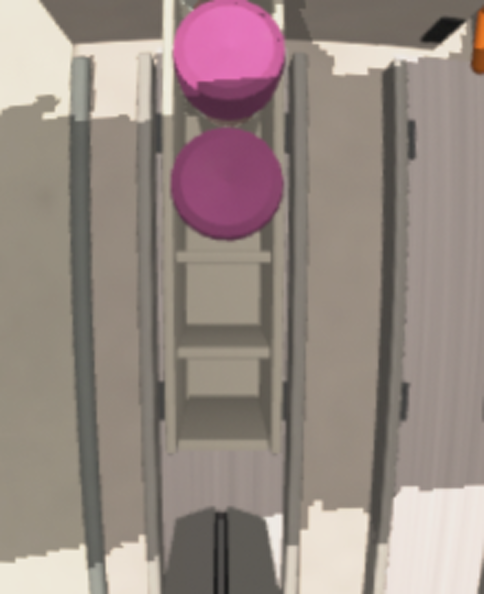

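View pics/top8.png

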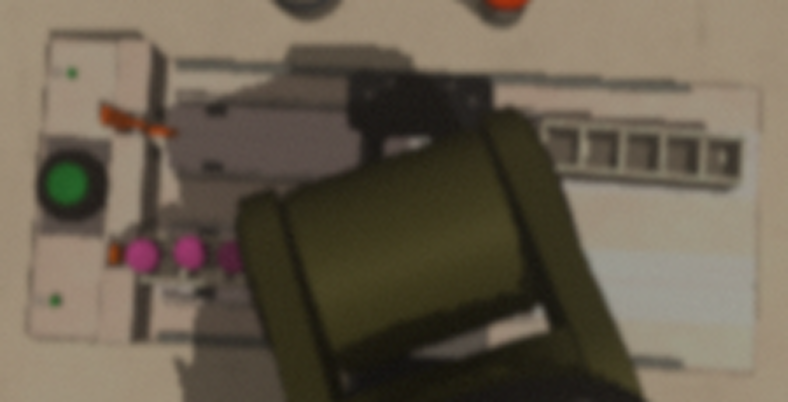

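```bash
python3 -m pendant '{"translation":[[0,-0.03,-0.01],[0,-0.09,-0.016],[0,-0.15,-0.016],[0,-0.21,-0.016],[0.02,-0.26,-0.016],[0.04,-0.29,-0.016],[0.07,-0.31,-0.016],[0.072,-0.31,-0.016]],"rot":[[0.002,0,0],[0.002,0,0],[0.002,0,0],[0.002,0,0],[0.002,0,0],[0.002,0,0],[0.002,0,0],[0.002,0,0]]}'
python3 -c "
from h import *
here();o=get_obs();print(o['ee_pos'],o['eef_rot']); im=camera('wrist')[:,:,::-1]; cv2.imwrite('pics/wrist9.png',im)
rows(L(-3.5,100,210),-.0790)
"
```

```text
time_s: 11.62
ee_pos: [0.5184, 0.177, 0.2103]
eef_rot: [-1.57, -0.003, -0.08]
force: [0.3, -0.1, 0.7]
grip_width: 0.0007
loader [  1.79 -24.51 210.34] yaw [-1.57047015 -0.00304501 -0.07986105] F [ 0.35 -0.14  0.69] M [-0.07  0.07  0.06] t 11.6167
[0.51835967 0.17696078 0.21033528] [-1.57047015 -0.00304501 -0.07986105]
now [0.51711653 0.17689201 0.20852252] [-1.57133632e+00 -5.50903482e-04 -7.98920395e-02] t 11.6667 F [-0.58537387  0.53072974 -0.14934548]
tr [-0.0065 -0.0031  0.2494] rot [ 0.0003 -0.0006  0.0004]
```

View pics/wrist9.png

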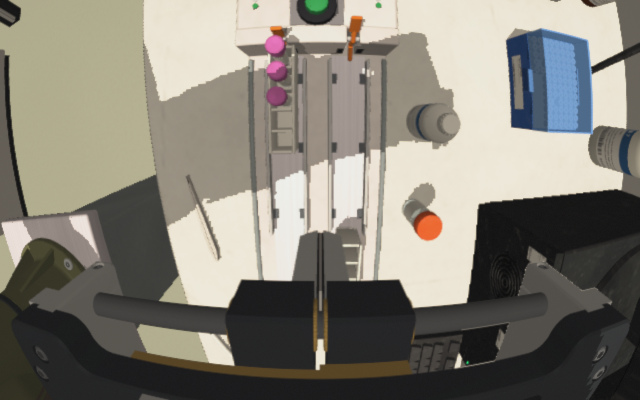

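Run:
```python
from h import *
np.set_printoptions(precision=2,suppress=True)
im=cv2.imread("pics/wrist9.png")[0:165,230:410]; cv2.imwrite("pics/wrist9z.png",cv2.resize(im,None,fx=3.6,fy=3.6,interpolation=cv2.INTER_CUBIC))
```

```text
(no output)
```

View pics/wrist9z.png

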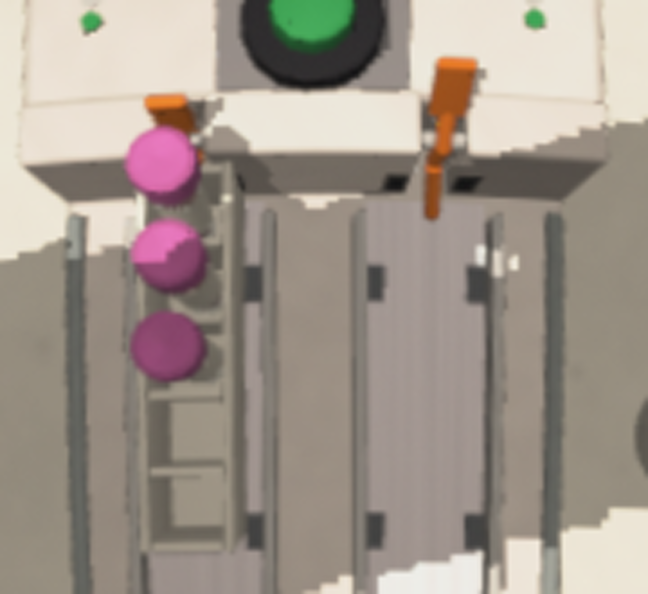

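Run:
```python
from h import *
pos=np.array([0.51835967,0.17696078,0.21033528]);rot=[-1.57047015,-0.00304501,-0.07986105]
Zf=lambda x,y:((x+.5)/3.6-.5+230,(y+.5)/3.6-.5)
for n,x,y,z in [("rear L",147,550,.067),("rear R",240,548,.067),("front R",238,163,.067),("front wall top-left house",22,162,.072),("house R",605,158,.072),("rail in end",269,212,.028),("rail inner far",359,212,.028),("rail in",265,400,.028),("rail out",135,400,.028),("rail out end",128,215,.028),("base strip",545,215,.012)]:
    q=wray(pos,rot,Zf(x,y),z)*1000; w=q[:2]-O0; print(n,q.round(1),(w@W).round(1),(w@U).round(1))
# key: blob in wrist
im=cv2.imread("pics/wrist9.png"); h=cv2.cvtColor(im,cv2.COLOR_BGR2HSV)
```

```text
rear L [473.1 226.   67. ] -47.5 20.4
rear R [498.9 224.2  67. ] -21.7 20.8
front R [507.2 330.5  67. ] -22.6 127.5
front wall top-left house [449.  337.7  72. ] -81.2 129.7
house R [606.1 325.9  72. ] 76.4 131.4
rail in end [513.2 323.2  28. ] -16.0 120.8
rail inner far [540.3 321.   28. ] 11.2 120.9
rail in [507.3 264.9  28. ] -16.9 62.1
rail out [467.5 268.9  28. ] -56.8 62.7
rail out end [470.2 327.2  28. ] -59.2 121.0
base strip [600.8 320.4  12. ] 71.5 125.5
```

Rack is home: its rear is at y≈20.5 mm with 20 expected, about 5–8 mm of rail clearance, and the near flag is tipped while the far one is not. Now to the key.

```bash
python3 -m pendant '{"translation":[[-0.003,0,0.05],[-0.006,0,0.11],[-0.006,0,0.17],[-0.006,0,0.22],[-0.006,0,0.249],[-0.006,0,0.249],[-0.006,0,0.249],[-0.006,0,0.249]],"rot":[[0,0,0],[0,0,0],[0,0,0],[0,0,0],[0,0,0],[0,0,0],[0,0,0],[0,0,0]]}'
python3 -c "
from h import *
here();o=get_obs();print(o['ee_pos'].tolist(),o['eef_rot'].tolist()); im=camera('wrist')[:,:,::-1]; cv2.imwrite('pics/wrist10.png',im)
im=camera('side')[:,:,::-1]; cv2.imwrite('pics/side10.png',cv2.resize(im[150:290,200:400],None,fx=4,fy=4,interpolation=cv2.INTER_CUBIC))
"
```

```text
time_s: 12.33
ee_pos: [0.5236, 0.3005, 0.2077]
eef_rot: [-1.572, 0.001, -0.08]
force: [-0.0, -0.5, -1.4]
grip_width: 0.0007
loader [ -3.67  98.97 207.69] yaw [-1.57209656e+00  5.55282805e-04 -8.01369594e-02] F [-0.01 -0.52 -1.42] M [-0.09  0.12 -0.01] t 12.3333
[0.5235754734936643, 0.30045597643861705, 0.20769419778778553] [-1.5720965644831812, 0.000555282804711732, -0.0801369594175867]
```

View pics/wrist10.png

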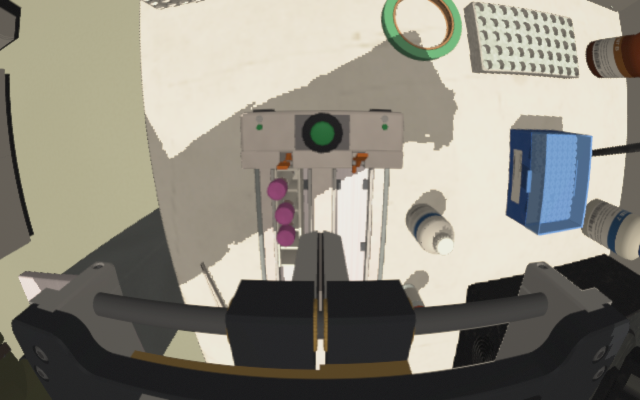

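View pics/side10.png

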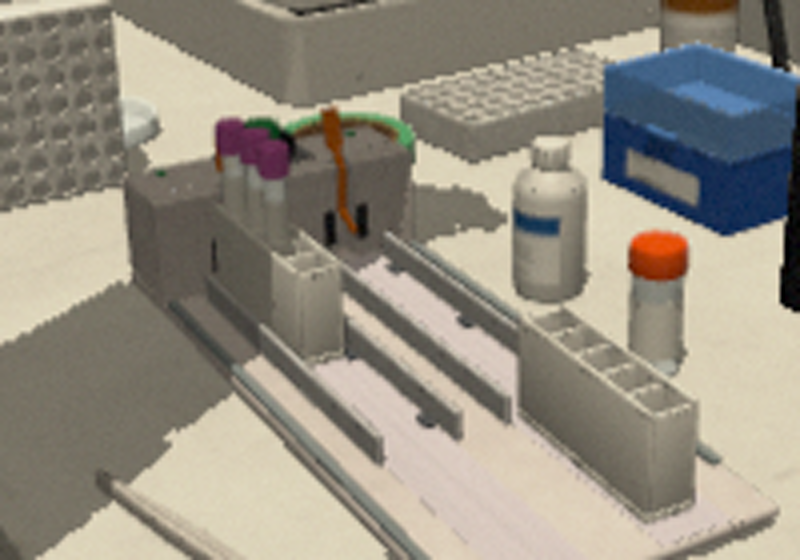

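Run:
```python
from h import *
np.set_printoptions(precision=2,suppress=True)
def blob(f,x0,x1,y0,y1):
    im=cv2.imread(f); h=cv2.cvtColor(im,cv2.COLOR_BGR2HSV); m=cv2.inRange(h,(45,100,40),(85,255,255)); k=np.zeros_like(m); k[y0:y1,x0:x1]=m[y0:y1,x0:x1]
    n,l,s,c=cv2.connectedComponentsWithStats(k); i=1+np.argmax(s[1:,4]); print(f,s[i],c[i]); return c[i],s[i]
cw,_=blob("pics/wrist10.png",300,345,110,155)
ct,_=blob("pics/top0.png",220,250,205,240)
cs,_=blob("pics/side0.png",255,278,175,195)
pos=np.array([0.5235754734936643, 0.30045597643861705, 0.20769419778778553]);rot=[-1.5720965644831812, 0.000555282804711732, -0.0801369594175867]
for z in (.076,.080,.084,.088,.092):
    a=wray(pos,rot,cw,z);b=ray("top",ct,z);c=ray("side",cs,z)
    print(z,a[:2]*1000,b[:2]*1000,c[:2]*1000)
```

```text
pics/wrist10.png [310 121  25  25 471] [321.88 132.99]
pics/top0.png [228 216  13  13 128] [233.65 222.1 ]
pics/side0.png [261 180   9   6  48] [264.71 182.58]
0.076 [530.15 364.61] [530.25 367.51] [540.96 387.59]
0.08 [530.15 364.83] [529.88 366.64] [535.95 377.87]
0.084 [530.14 365.05] [529.51 365.78] [530.94 368.16]
0.088 [530.14 365.27] [529.14 364.91] [525.93 358.44]
0.092 [530.14 365.49] [528.77 364.05] [520.92 348.73]
```

```bash
python3 -c "
from h import *
rows([.5301,.3652,.118],-.0800)"
```

```text
now [0.52394624 0.30027385 0.2082588 ] [-1.57161549e+00 -1.64663945e-04 -8.08635117e-02] t 12.4333 F [-0.25330185 -0.27970196  0.6992639 ]
tr [0.0017 0.1804 0.1306] rot [ 0.0005 -0.0005  0.0001]
```

```bash
python3 -m pendant '{"translation":[[0.0017,0,0.04],[0.0017,0,0.09],[0.0017,0.01,0.125],[0.0017,0.05,0.1306],[0.0017,0.1,0.1306],[0.0017,0.15,0.1306],[0.0017,0.18,0.1306],[0.0017,0.18,0.1306]],"rot":[[0,0,0],[0,0,0],[0,0,0],[0,0,0],[0,0,0],[0,0,0],[0,0,0],[0,0,0]]}'
python3 -c "
from h import *
here(); im=camera('wrist')[:,:,::-1]; cv2.imwrite('pics/wrist11.png',cv2.resize(im[150:260,260:380],None,fx=5,fy=5,interpolation=cv2.INTER_CUBIC))
im=camera('top')[:,:,::-1]; cv2.imwrite('pics/top11.png',cv2.resize(im[170:285,215:440],None,fx=3.5,fy=3.5,interpolation=cv2.INTER_CUBIC))
rows([.5301,.3652,.106],-.0800)"
```

```text
time_s: 13.1
ee_pos: [0.529, 0.3637, 0.1147]
eef_rot: [-1.575, 0.004, -0.082]
force: [-0.4, 0.6, 0.1]
grip_width: 0.0007
loader [ -3.71 162.44 114.71] yaw [-1.5747883   0.00412179 -0.08176401] F [-0.36  0.55  0.09] M [-0.1   0.08  0.03] t 13.1
now [0.53036595 0.36473279 0.11878391] [-1.57156707e+00 -2.45216410e-04 -8.16094956e-02] t 13.2 F [-0.24708264  0.54602823  0.74146262]
tr [-0.0006  0.0256  0.0009] rot [ 0.0005 -0.001   0.0002]
```

View pics/wrist11.png

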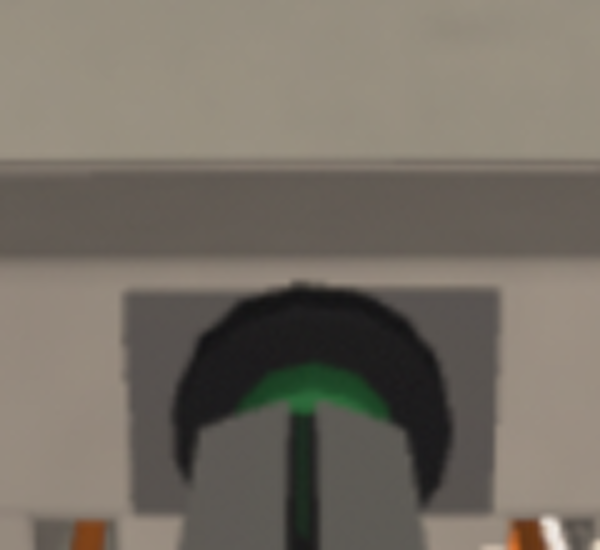

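```bash
python3 -m pendant '{"translation":[[0,0.004,0],[0,0.008,0],[0,0.012,0],[0,0.016,0],[0,0.019,0],[0,0.022,0],[0,0.024,0],[0,0.025,0]],"rot":[[0,0,0],[0,0,0],[0,0,0],[0,0,0],[0,0,0],[0,0,0],[0,0,0],[0,0,0]]}'
python3 -c "
from h import *
here()"
python3 -m pendant '{"translation":[[0,0.0015,0],[0,0.003,0],[0,0.0045,0],[0,0.006,0]],"rot":[[0,0,0],[0,0,0],[0,0,0],[0,0,0]]}'
python3 -c "
from h import *
here()"
```

```text
time_s: 13.87
ee_pos: [0.5308, 0.3649, 0.108]
eef_rot: [-1.571, -0.002, -0.082]
force: [-4.5, -3.6, 17.4]
grip_width: 0.0004
loader [ -2.04 163.77 107.97] yaw [-1.57071029 -0.00170291 -0.08160355] F [-4.5  -3.59 17.39] M [-0.89  0.96 -0.04] t 13.8667
time_s: 14.2
ee_pos: [0.531, 0.3651, 0.1076]
eef_rot: [-1.57, -0.003, -0.082]
force: [-10.6, -7.2, 29.3]
grip_width: 0.0003
loader [ -1.81 163.98 107.63] yaw [-1.56983064 -0.00305201 -0.0815087 ] F [-10.56  -7.23  29.34] M [-1.54  2.2  -0.04] t 14.2
```

```bash
python3 -c "
from h import *
im=camera('wrist')[:,:,::-1]; cv2.imwrite('pics/wrist12.png',cv2.resize(im[150:260,260:380],None,fx=5,fy=5,interpolation=cv2.INTER_CUBIC))
here()"
```

```text
loader [ -1.81 164.   107.81] yaw [-1.56974689 -0.00320296 -0.08141335] F [-10.15  -8.07  25.51] M [-1.41  1.95 -0.  ] t 14.25
```

View pics/wrist12.png

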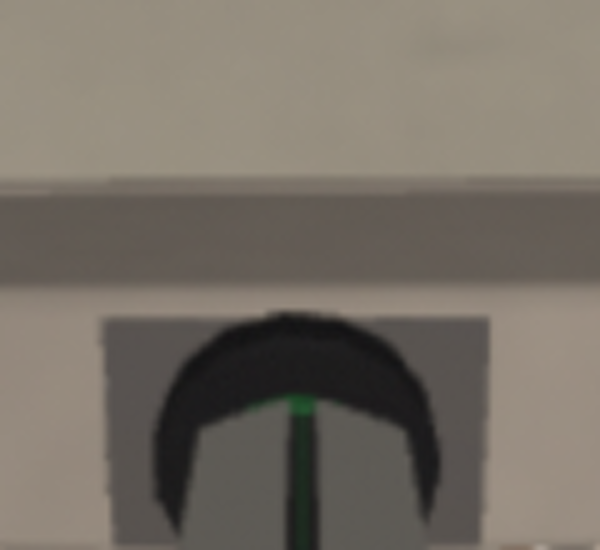

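```bash
R() { python3 -c "
from h import *
here()"; }
python3 -m pendant '{"translation":[[0,0,0],[0,0,0]],"rot":[[0,0,0],[0,0,0]]}' >/dev/null; R
for i in 1 2 3 4 5 6; do :; done
python3 -m pendant '{"translation":[[0,-0.001,0],[0,-0.002,0]],"rot":[[0,0,0],[0,0,0]]}' >/dev/null; R
python3 -m pendant '{"translation":[[0,-0.001,0],[0,-0.002,0]],"rot":[[0,0,0],[0,0,0]]}' >/dev/null; R
python3 -m pendant '{"translation":[[0,-0.001,0],[0,-0.002,0]],"rot":[[0,0,0],[0,0,0]]}' >/dev/null; R
python3 -m pendant '{"translation":[[0,-0.001,0],[0,-0.002,0]],"rot":[[0,0,0],[0,0,0]]}' >/dev/null; R
python3 -m pendant '{"translation":[[0,-0.001,0],[0,-0.002,0]],"rot":[[0,0,0],[0,0,0]]}' >/dev/null; R
python3 -m pendant '{"translation":[[0,-0.001,0],[0,-0.002,0]],"rot":[[0,0,0],[0,0,0]]}' >/dev/null; R
python3 -m pendant '{"translation":[[0,-0.001,0],[0,-0.002,0]],"rot":[[0,0,0],[0,0,0]]}' >/dev/null; R
```

```text
loader [ -1.76 164.09 108.84] yaw [-1.56927392 -0.00388198 -0.08138443] F [-0.45 -0.63  3.2 ] M [-0.26  0.2   0.03] t 14.4167
loader [ -1.77 164.07 109.95] yaw [-1.56934734 -0.00389835 -0.08133748] F [-0.63 -0.89  2.72] M [-0.21  0.06  0.02] t 14.5833
loader [ -1.75 164.07 110.88] yaw [-1.5693586  -0.00385494 -0.08138732] F [ 0.59 -0.59  2.6 ] M [-0.2  -0.   -0.05] t 14.75
loader [ -1.76 164.05 111.7 ] yaw [-1.56946639 -0.00367984 -0.08137107] F [0.74 0.25 1.69] M [-0.19 -0.01  0.02] t 14.9167
loader [ -1.78 164.05 112.61] yaw [-1.56957343 -0.00359455 -0.08135354] F [ 0.6  -0.12  0.73] M [-0.1  -0.1  -0.06] t 15.0833
loader [ -1.85 164.02 113.49] yaw [-1.56965508 -0.00331747 -0.08142181] F [ 0.3  0.8 -0.2] M [-0.06  0.04 -0.01] t 15.25
loader [ -2.03 163.99 114.29] yaw [-1.56990187 -0.0028076  -0.08136492] F [-0.67  0.1   0.44] M [-0.04  0.12  0.03] t 15.4167
loader [ -2.14 163.97 115.2 ] yaw [-1.5700731  -0.00254247 -0.08127134] F [ 0.4   0.16 -0.38] M [-0.09  0.07  0.02] t 15.5833
```

Force on release fell linearly from about 3–4 N at z≈108 mm to 0 at z≈113 mm, so the key had about 5.2 mm of travel to a hard stop and was fully down. Now moving clear.

```bash
python3 -m pendant '{"translation":[[0,-0.02,0],[0,-0.06,0],[0,-0.12,0],[0,-0.18,0],[0,-0.24,0],[0,-0.29,0],[0,-0.3,0],[0,-0.3,0]],"rot":[[0,0,0],[0,0,0],[0,0,0],[0,0,0],[0,0,0],[0,0,0],[0,0,0],[0,0,0]]}'
python3 -m pendant '{"translation":[[0,0,-0.05],[0,0,-0.12],[0,0,-0.2],[0,0,-0.27],[0,0,-0.34],[0,0,-0.38],[0,0,-0.4],[0,0,-0.4]],"rot":[[0,0,0],[0,0,0],[0,0,0],[0,0,0],[0,0,0],[0,0,0],[0,0,0],[0,0,0]]}'
python3 - <<'E'
from h import *
here()
o=get_obs();print(o['ee_pos'].tolist(),o['eef_rot'].tolist())
im=camera("wrist")[:,:,::-1]; cv2.imwrite("pics/wrist13.png",im)
im=camera("top")[:,:,::-1]; cv2.imwrite("pics/top13.png",cv2.resize(im[130:285,215:440],None,fx=3.5,fy=3.5,interpolation=cv2.INTER_CUBIC))
im=camera("side")[:,:,::-1]; cv2.imwrite("pics/side13.png",cv2.resize(im[150:290,200:400],None,fx=4,fy=4,interpolation=cv2.INTER_CUBIC))
E
```

```text
time_s: 16.25
ee_pos: [0.5306, 0.3652, 0.2676]
eef_rot: [-1.568, -0.006, -0.081]
force: [-0.1, -0.6, 0.3]
grip_width: 0.0007
time_s: 16.92
ee_pos: [0.5142, 0.1645, 0.2663]
eef_rot: [-1.568, -0.004, -0.083]
force: [0.6, -0.1, -0.4]
grip_width: 0.0005
loader [ -1.29 -37.28 266.31] yaw [-1.56832612 -0.00433582 -0.08323521] F [ 0.56 -0.06 -0.38] M [-0.07  0.09 -0.  ] t 16.9167
[0.5141877287480888, 0.16450777916836987, 0.26631194172017547] [-1.5683261192806368, -0.004335818065523522, -0.08323521258302635]
```

View pics/wrist13.png

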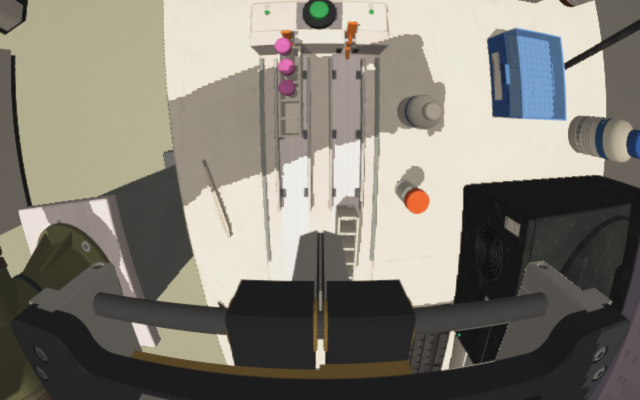

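View pics/top13.png

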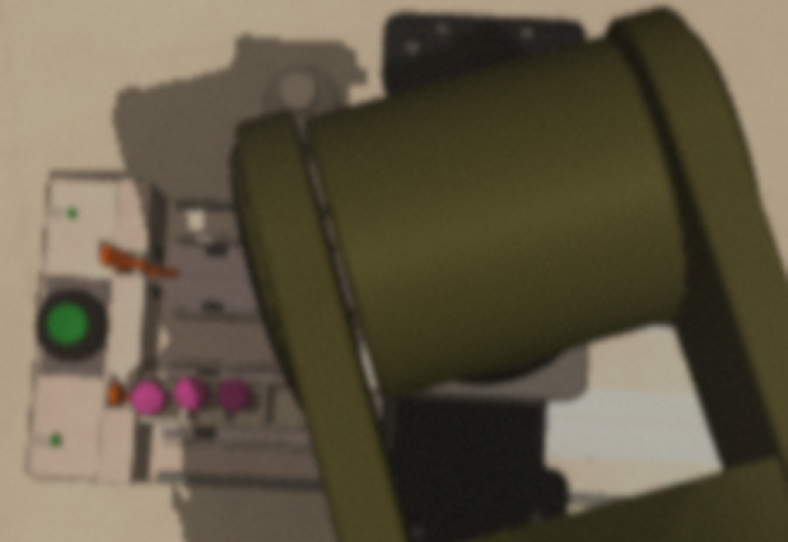

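View pics/side13.png

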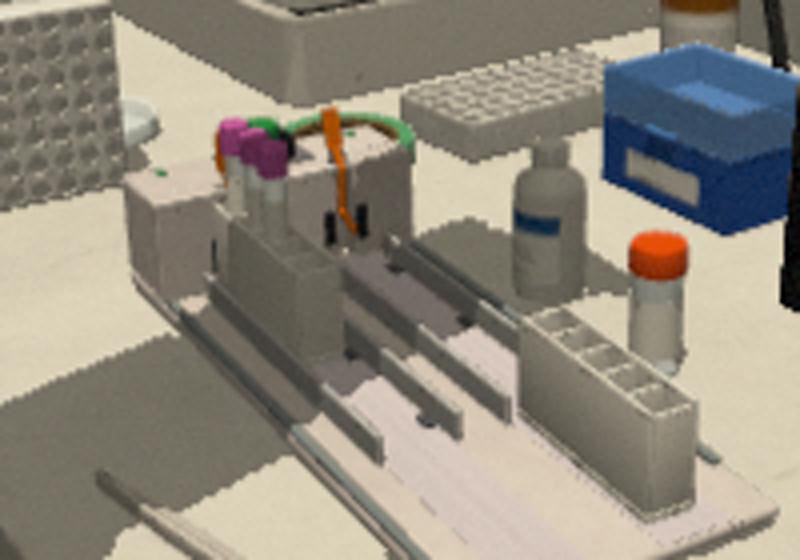

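```bash
python3 -c "
from station import *
o=get_obs(); print(o['time_s'],o['joint_vel'].round(3),o['force']); print(hand_in())"
```

```text
17.0667 [ 0.006  0.003 -0.005 -0.     0.004 -0.003] [ 0.1832722   0.11883652 -0.76878355]
the job is handed in; nothing more can be done
None
```

I pushed the magenta-tube rack up the near lane to its stop, then pressed the start key fully down and let it come up. I backed the arm clear and handed in at about 17 s.

**Rack:** The closed fingertips pushed from behind, with their tips above the rail tops. The rear wall ended at loader y ≈ 20.5 mm (20 expected), and the pictures show it still there after I backed off. The near flag is tipped and the far one is not. The three tubes are still standing. The rack stayed at least about 3.5 mm from the rails in my measurements, and 5–8 mm once home.

**Key:** It was pressed only after the rack was home. On release the force fell from about 3 N to zero over roughly 5 mm, which matches full travel, and the last pictures show it up again.

**Other items:** The empty rack, white bottle and orange-capped pot look unmoved in the last pictures. I did not measure their positions.

**Checks that were off:**
- **Stop force:** I ran two small push steps together at the end stop, so the rack was held against it at up to about 18 N. That was a slow squeeze at about 6 mm/s with no knock, and I eased off at once, but it was more than I meant to use.
- **Key force:** It met its hard stop higher than I had worked out, so the press reached about 29 N.
- **Lane direction:** My first estimate was out by about half a degree, so I corrected the push part-way along.

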